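Power the milk frother and hold its head up for a tall cup

TASK

Slide the loose blue battery pack onto the T-rail on the milk frother's base, right up to the black stop so that the detent clicks and holds it, and let go of it. Then squeeze the orange release button on the black grip on top of the mast and raise the frother head past the first stop to the second, topmost stop. Keep it up there to make room for a tall cup: it sinks when let go, so finish while still holding it at that stop with the button squeezed, and leave the other things where they are.

Things in the scene. Friction and masses are not known exactly. Their poses are not given: they have to be found in the camera images.
- pack_center (a point): Centre, half-way up (24 mm over its underside), of the loose battery pack: a blue block 64 mm long (x) by 46 mm wide (y) by 48 mm tall (z), about 250 g, white label and green lights on top. It stands upright on the counter. A T-slot runs right through its underside along x, so either end may go first. Grasp it across its flat 46 mm sides.
- rail_seat (a point): Where pack_center is when the pack is home on the rail. Axes of the fixed frother stand: x along the rail towards its black stop (32 mm beyond this point), y left, z up. The pack stands on the stand's flat deck, which is 12 mm high; this point is 24 mm above the deck. A sprung steel ball in the rail is pushed down from about 35 mm before home, with some 4 to 8 N, then clicks into the pack at home.
- rail_nose (a point): Rounded front end of the aluminium T-rail, on the deck surface, 33 mm before rail_seat; same axes. Cap 26 mm wide on a 14 mm stem, 13.5 mm tall. The deck reaches 110 mm before this point: stand the pack flat on the deck there, its centre some 50 mm before the nose, then push it along +x. The slot has 1.5 mm play each side and 1 mm in height, so slide it on the deck, not above it.
- mast_grip (a point): Where to grasp the black grip on top of the mast; axes of the stand; rises with the mast. Grip: 44 mm in x, 28 mm in y, from 33 mm below to 22 mm above this point; orange button on its +y side. Fingers closing along y here, from above, squeeze the button flush. Head beam 33 mm below, motor towards -x. Mast down: 203 mm over the counter, 17 mm beyond rail_seat in x, 150 mm to its left.
- release_face (a point): Centre of the outer face of the orange release button (28 mm by 30 mm), on the +y side of the grip; unpressed it stands 6 mm out of the grip. Pressed along -y.
- release (a joint): Travel of the release button, m: 0 out, 0.006 fully in (flush with the grip). About 7 N when fully in, sprung back. Until it is in by 0.004 the mast is locked down.
- mast (a joint): Height of the telescoping mast above its lowest position, m: 0 down; about 0.045 first stop (a soft click, a yellow ring on the mast comes clear of the sleeve); 0.090 second, topmost stop (hard end, a red ring comes clear). The moving head weighs about 400 g and sinks when let go above the first stop; raising takes about 5 N, and 2 to 5 N more at the first stop.
- tin: Bystander, leave alone: a glass jar with a steel lid, 64 mm across, 100 mm tall; origin at its underside.
- cups: Bystander, leave alone: a stack of red paper cups, 74 mm across, 122 mm tall; origin at its underside.
- pitcher: Bystander, leave alone: a steel milk jug with a handle, 84 mm across, 110 mm tall; origin at its underside.
- mug: Bystander, leave alone: a white mug, 80 mm across, 90 mm tall; origin at its underside.
- soap: Bystander, leave alone: a green soap bottle with a white pump, 64 mm across, 185 mm tall; origin at its underside.
- spoon: Bystander, leave alone: a spoon lying on the counter.
Things that resemble listed ones, but are neither listed nor needed, are in the scene too. There is more than one size of the part that bears pack_center; the job needs the smallest.

How it is judged:
By the outcome, as a careful person would: the job done as asked, in the order asked, and still so for the second after the job is handed in, while the arm keeps its last pose, push and grip.
It also fails if it takes over 59 s, if anything falls off the work surface, if the arm or the gripper's body presses on something with over 40 N, if the wrist force passes 120 N, or if a joint passes its speed limit or range.

ROBOT

A 7-joint arm with a two-finger parallel gripper is mounted at the origin on the work surface. World frame = base frame: x ahead of the robot, y to its left, z up, the work surface at z = 0. Lengths are in m, angles in rad, forces in N, time in s.
With the tool pointing down it reaches from about 0.425 to 0.875 m from the base axis. Payload 9.9 kg.
Tool frame: the origin (TCP) lies between the finger pads; the fingertips stand 25 mm ahead of it and the grasp point (between the pads) lies 6 mm ahead of it (r.nose_length is the distance from the TCP to the fingertips, in m); x points along the fingers, y is the direction in which the jaws open and shut, and the axes are right-handed (so a half turn about x gives the same grasp; the last joint's range is limited). The gripper opens to 85 mm and grips with 20 to 120 N. Pads are 22 mm wide; open, the fingers measure 114 mm over their backs; the gripper's body (76 mm by 85 mm) begins 54 mm behind the grasp point. The pads swing forward as they close: fully open they stand 13 mm farther back than shut.
Start: joints at [-1.195, 0.576, 0.025, 1.437, -0.015, 1.129, -0.057], TCP at [0.3, 0.605, 0.256] pointing down, gripper open.
Joint ranges: [-2.76, 2.76], [-0.34, 2.15], [-1.52, 1.57], [0.19, 2.46], [-1.09, 4.23], [0.17, 1.99], [-2.82, 2.82]. Speed limits (rad/s): [2.22, 2.22, 3.01, 3.01, 3.14, 3.14, 3.14].

INTERFACE

Orientations are given as a rotation vector (axis times angle).
In Python, from cell import r gives the robot as it stands. Calls block until the motion is done:
- r.move_pose(position, orientation): joint-space move of the TCP to a pose.
- r.move_straight(position, rotation=None, v=0.15): straight line of the TCP; rotation=None keeps the orientation; v is the mean speed in m/s.
- r.move_j(angles): joint-space move.
- r.ungrasp() and r.grasp(effort=None): open the fingers fully, or close them until they stop; effort is the grip in N (None keeps the last).
- r.dwell(seconds).
- r.inverse_kinematics(position, orientation): joint angles nearest the present ones, or None.
- r.camera(name): name is "scene" or "side" or "wrist"; returns the picture (420x560x3 uint8, blue, green, red); there is no depth.
- r.camera_model(name): a dict with "mtx" (3x3 intrinsics, pixels), "dist_coeffs" ([k1, k2, p1, p2, k3] as OpenCV has them; the pictures are not rectified), "position" and "rotation" of the camera in the world; the wrist camera has in their place "tool_from_camera" (4x4, takes a point from camera to tool coordinates, whose origin is the TCP and whose axes are the tool frame's). Camera axes: x right, y down, z forward; pixel columns grow to the right and rows downward; lengths in m; the calibration is good to about 2 mm. A picture is of the moment at which its call begins: read the wrist's pose just before it. camera_model takes no time and is no camera call.
A pose or a line that the arm cannot do raises r.IKError and nothing moves.
- r.finish_job(): hands the job in, once; it reports no verdict.
Readings, each from a call of its own:
- r.get_t(): time.
- r.get_q(): joint angles.
- r.get_joint_vel(): joint speeds.
- r.get_effort(): joint torques, N m.
- r.get_eef_pos(): TCP position.
- r.get_tool_rot(): TCP orientation.
- r.get_force(): force on the tool from outside, world axes, zero at the start.
- r.get_ft_torque(): the same for the moment, N m.
- r.get_finger_gap(): finger opening in m.
Only numpy, scipy, OpenCV 4.12 (cv2) and the standard library are available. Lean on these libraries where they do the work, as an engineer would, in place of code of your own. Each camera call takes 0.05 s, during which the arm holds its last target.

## Working session

There is one attempt and no reset: what is moved stays moved. The work goes in short steps, each a Python script; the robot and the scene stay as the last script left them, time stands still between calls to the robot, and variables do not carry over. Pictures are saved under pics/ and viewed, and the job is handed in when it is done.

```bash
ls; mkdir -p pics
python3 - <<'E'
from cell import r
import cv2
for n in ["scene","side","wrist"]:
    cv2.imwrite(f"pics/{n}0.png",r.camera(n)); m=r.camera_model(n); print(n,{k:(v.tolist() if hasattr(v,'tolist') else v) for k,v in m.items()})
print(r.get_t(),r.get_eef_pos(),r.get_tool_rot(),r.get_finger_gap(),r.nose_length)
E
```

```text
pics
scene {'mtx': [[399.09351403766607, 0.0, 276.58840832280003], [0.0, 399.09351403766607, 206.32616329914302], [0.0, 0.0, 1.0]], 'dist_coeffs': [0.0014929820729132454, 0.0, 0.0, 0.0, 0.0], 'position': [1.0925101912030413, -0.24499231573771255, 1.0012140196203467], 'rotation': [-2.1655621190116054, -1.4821666905237303, 0.43210735593269173]}
side {'mtx': [[455.2010392907217, 0.0, 275.01235178576144], [0.0, 455.2010392907217, 212.12252318674592], [0.0, 0.0, 1.0]], 'dist_coeffs': [-0.010884311692214045, 0.0, 0.0, 0.0, 0.0], 'position': [0.3082332980605167, -1.1026927903370285, 0.8311627763408546], 'rotation': [-2.117866434036872, 0.24612662714328493, -0.16609138779013954]}
wrist {'mtx': [[309.9880984815922, 0.0, 280.4165842014251], [0.0, 309.9880984815922, 218.10667726173864], [0.0, 0.0, 1.0]], 'dist_coeffs': [-0.06287520075576145, 0.0, 0.0, 0.0, 0.0], 'tool_from_camera': [[-0.0005420279352409417, -0.30328232202016775, 0.9529005925886348, -0.11774889725315324], [0.9999995582258695, -0.0008961717733775676, 0.0002835916375009893, 0.0006946283309677836], [0.0007679542835859423, 0.9529003253363946, 0.3032826737880199, -0.07728728672592795], [0.0, 0.0, 0.0, 1.0]]}
0.15 [0.2994129  0.60461681 0.25565076] [ 0.35956644  1.54077933 -0.36151573] 0.08559727220908896 0.025
```

View pics/scene0.png

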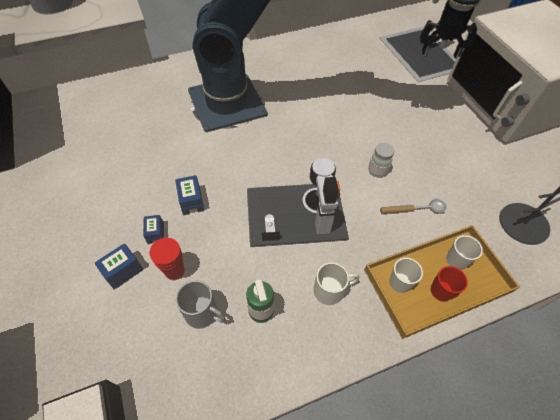

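View pics/side0.png

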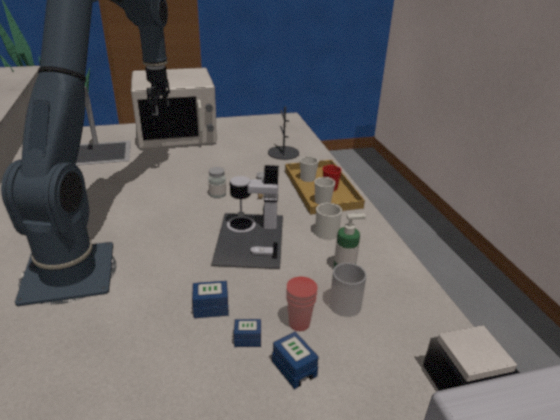

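View pics/wrist0.png

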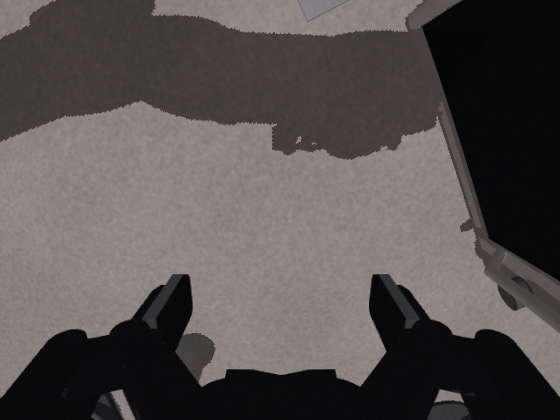

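Run:
```python
import cv2
a=cv2.imread("pics/scene0.png");b=cv2.imread("pics/side0.png")
c=cv2.resize(a[150:300,90:370],None,fx=2.8,fy=2.8,interpolation=cv2.INTER_CUBIC);cv2.imwrite("pics/c1.png",c)
c=cv2.resize(b[155:385,180:360],None,fx=2.6,fy=2.6,interpolation=cv2.INTER_CUBIC);cv2.imwrite("pics/c2.png",c)
```

```text
(no output)
```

View pics/c1.png

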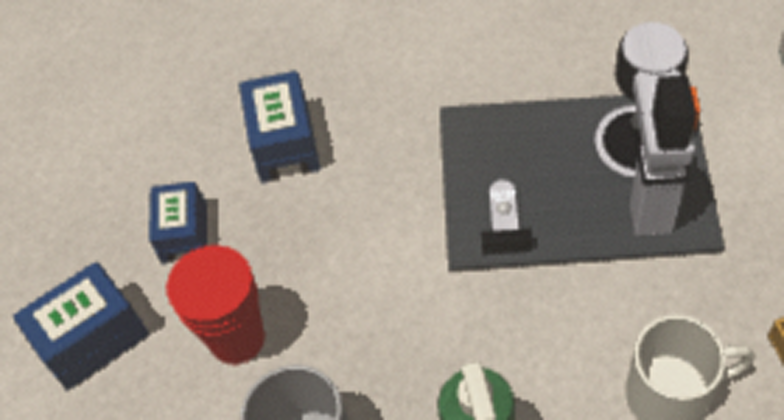

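View pics/c2.png

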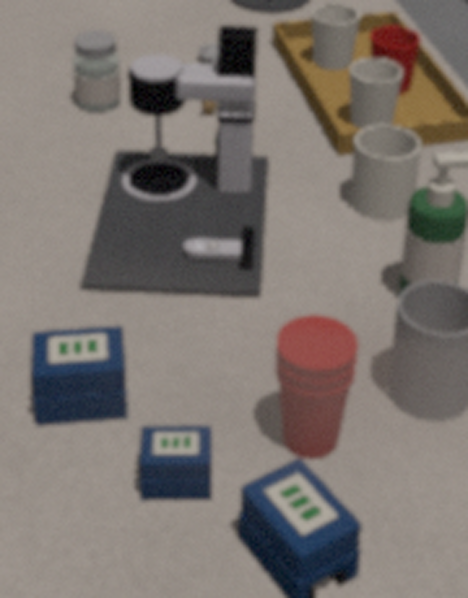

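```bash
cat > h.py <<'E'
import numpy as np, cv2
from scipy.spatial.transform import Rotation as R
from cell import r
def cam(n,pos=None,rot=None):
    m=r.camera_model(n); K=np.array(m['mtx']);d=np.array(m['dist_coeffs'])
    if n=='wrist':
        T=np.eye(4);T[:3,:3]=R.from_rotvec(rot).as_matrix();T[:3,3]=pos
        T=T@np.array(m['tool_from_camera']); return K,d,T[:3,3],T[:3,:3]
    return K,d,np.array(m['position']),R.from_rotvec(m['rotation']).as_matrix()
def plane(c,px,z):
    K,d,p,M=c
    u=cv2.undistortPoints(np.array(px,float).reshape(-1,1,2),K,d).reshape(-1,2)
    v=(M@np.c_[u,np.ones(len(u))].T).T
    return p+v*((z-p[2])/v[:,2])[:,None]
def proj(c,P):
    K,d,p,M=c
    q=(np.array(P,float).reshape(-1,3)-p)@M
    return cv2.projectPoints(q,np.zeros(3),np.zeros(3),K,d)[0].reshape(-1,2)
def tri(c1,p1,c2,p2):
    A=[];b=[]
    for c,px in((c1,p1),(c2,p2)):
        K,d,p,M=c
        u=cv2.undistortPoints(np.array(px,float).reshape(1,1,2),K,d).ravel()
        v=M@np.r_[u,1];v/=np.linalg.norm(v);Q=np.eye(3)-np.outer(v,v);A.append(Q);b.append(Q@p)
    return np.linalg.lstsq(np.vstack(A),np.hstack(b),rcond=None)[0]
E
python3 - <<'E'
from h import *
for n in("scene","side"):
    c=cam(n);im=cv2.imread(f"pics/{n}0.png")
    hsv=cv2.cvtColor(im,cv2.COLOR_BGR2HSV)
    w=((hsv[...,1]<60)&(hsv[...,2]>170)).astype(np.uint8)
    bl=cv2.inRange(hsv,(100,90,20),(130,255,255))
    bl=cv2.morphologyEx(bl,cv2.MORPH_CLOSE,np.ones((9,9)))
    k,l,s,ce=cv2.connectedComponentsWithStats(bl)
    for i in range(1,k):
        if 150<s[i,4]<3000: 
            print(n,'blue',s[i],ce[i])
            if n=='side' and s[i,4]<900 or n=='scene' and s[i,4]<900: pass
    rois={'scene':(240,180,115,70),'side':(205,205,90,70)}
    x,y,ww,h=rois[n]
    dk=np.zeros(im.shape[:2],np.uint8)
    v=cv2.cvtColor(im,cv2.COLOR_BGR2GRAY); dk[y:y+h,x:x+ww]=(v[y:y+h,x:x+ww]<85)*255
    cn=max(cv2.findContours(dk,cv2.RETR_EXTERNAL,cv2.CHAIN_APPROX_NONE)[0],key=cv2.contourArea)
    h_=cv2.convexHull(cn); ap=cv2.approxPolyDP(h_,5,True).reshape(-1,2)
    print('deck',ap.tolist(),plane(c,ap,.012).round(4).tolist())
    # label green/white centroids of smallest pack
    lab=cv2.inRange(hsv,(35,60,60),(85,255,255))
    k,l,s,ce=cv2.connectedComponentsWithStats(lab)
    for i in range(1,k):
        if 3<s[i,4]<100: print('green',s[i,4],ce[i].round(1),plane(c,[ce[i]],.048).round(4)[0])
E
```

```text
scene blue [176 176  25  31 294] [188.13265306 190.66666667]
scene blue [144 215  16  24 168] [152.04761905 226.98809524]
scene blue [ 95 244  41  35 437] [115.24256293 261.61784897]
deck [[336, 181], [347, 239], [251, 245], [248, 189]] [[0.4705, 0.2055, 0.012], [0.6655, 0.1446, 0.012], [0.5861, -0.1139, 0.012], [0.4016, -0.0588, 0.012]]
green 13 [186.5 183.8] [ 0.3436 -0.2289  0.048 ]
green 12 [187.4 187.3] [ 0.3573 -0.2298  0.048 ]
green 13 [188.5 191.2] [ 0.3721 -0.2305  0.048 ]
green 10 [151.3 221.3] [ 0.4349 -0.3524  0.048 ]
green 8 [151.  224.4] [ 0.4445 -0.3552  0.048 ]
green 8 [151.  227.5] [ 0.4544 -0.3572  0.048 ]
green 19 [119.2 256.3] [ 0.5112 -0.4529  0.048 ]
green 19 [114.5 259.7] [ 0.5169 -0.4659  0.048 ]
green 19 [109.6 262.9] [ 0.5216 -0.4792  0.048 ]
side blue [   0    0   47   67 2369] [21.86661038 27.72984382]
side blue [  81    0   37  126 2599] [98.14890342 74.74297807]
side blue [193 282  34  35 822] [209.52311436 302.64476886]
side blue [234 320  26  26 437] [246.5812357  336.40045767]
side blue [ 272  334   46   54 1183] [294.17751479 362.32967033]
deck [[281, 216], [278, 268], [212, 265], [225, 214], [264, 209]] [[0.6557, 0.142, 0.012], [0.5779, -0.1235, 0.012], [0.3969, -0.0699, 0.012], [0.4742, 0.1935, 0.012], [0.6098, 0.1977, 0.012]]
green 27 [ 4.1 61.6] [-0.6851  2.3344  0.048 ]
green 37 [86.7 80.1] [-0.1105  1.7862  0.048 ]
green 6 [203.7 288.5] [ 0.3601 -0.206   0.048 ]
green 6 [209.5 288. ] [ 0.3749 -0.2073  0.048 ]
green 8 [215.  287.5] [ 0.3888 -0.2084  0.048 ]
green 11 [291.4 343.5] [ 0.5296 -0.4307  0.048 ]
green 10 [294.7 347.8] [ 0.5335 -0.4443  0.048 ]
green 11 [299. 352.] [ 0.5394 -0.4577  0.048 ]
```

```bash
cat >> h.py <<'E'
def ori(yaw,flip=False):
    X=np.array([np.cos(yaw),np.sin(yaw),0]);Y=np.array([-np.sin(yaw),np.cos(yaw),0])
    if flip: X,Y=-X,-Y
    return R.from_matrix(np.c_[[0,0,-1],Y,X]).as_rotvec()
E
python3 - <<'E'
from h import *
c=cam('scene');d=cam('side')
print('cups',plane(c,[(166,247)],.122),plane(d,[(301,285)],.122))
print('stop tri',tri(c,(270,222),d,(262,251)), 'grip', tri(c,(330,190),d,(271,173)))
for fl in(0,1):
  for p,y in(((.43,-.36,.26),-.25),((.42,-.08,.26),-.29),((.5,-.1,.26),-.29),((.45,-.35,.03),-.25),((.6,.1,.3),-.29)):
    q=r.inverse_kinematics(p,ori(y,fl)); print(fl,p,None if q is None else np.round(q,2))
E
```

```text
cups [[ 0.57229273 -0.32547287  0.122     ]] [[ 0.57891719 -0.32789125  0.122     ]]
stop tri [ 0.54542185 -0.04302248  0.02208122] grip [0.60760987 0.09435409 0.20123814]
0 (0.43, -0.36, 0.26) [ 0.04  0.56  0.93  1.76 -0.5   1.08  2.46]
0 (0.42, -0.08, 0.26) [-0.26  0.22  0.42  2.05 -0.11  0.89  1.5 ]
0 (0.5, -0.1, 0.26) [-0.16  0.35  0.36  1.87 -0.15  0.95  1.55]
0 (0.45, -0.35, 0.03) [ 0.58  0.71  0.    1.94 -0.01  0.49  1.9 ]
0 (0.6, 0.1, 0.3) [-0.36  0.45  0.18  1.56 -0.08  1.14  1.12]
1 (0.43, -0.36, 0.26) [-0.04  0.65  1.14  1.76 -0.64  1.16 -0.53]
1 (0.42, -0.08, 0.26) [-0.74  0.39  1.15  2.06 -0.44  0.96 -1.22]
1 (0.5, -0.1, 0.26) [-0.6   0.55  1.12  1.88 -0.56  1.07 -1.11]
1 (0.45, -0.35, 0.03) [ 0.37  0.74  0.32  1.95 -0.45  0.52 -0.81]
1 (0.6, 0.1, 0.3) [-0.73  0.56  0.84  1.57 -0.44  1.2  -1.67]
```

Run:
```python
from h import *
r.move_pose([.42,-.05,.36],ori(-.29))
p,o=r.get_eef_pos(),r.get_tool_rot(); im=r.camera('wrist');np.savez('w1',p=p,o=o);cv2.imwrite('pics/w1.png',im)
print(r.get_t(),p)
r.move_pose([.41,-.35,.25],ori(-.25))
p,o=r.get_eef_pos(),r.get_tool_rot(); im=r.camera('wrist');np.savez('w2',p=p,o=o);cv2.imwrite('pics/w2.png',im)
print(r.get_t(),p,r.get_q(),r.get_force())
```

```text
2.6 [ 0.42031852 -0.04926436  0.35986657]
3.8667 [ 0.4109038  -0.34884865  0.25012257] [ 0.17993908  0.44723034  0.65012868  1.82157831 -0.32198124  0.97981664
  2.28767867] [0.06519137 0.81221868 0.87860885]
```

View pics/w1.png

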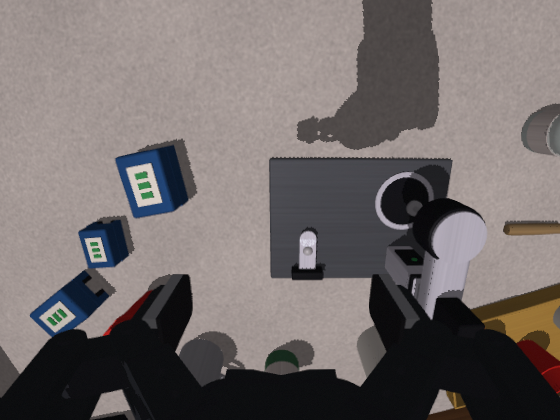

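View pics/w2.png

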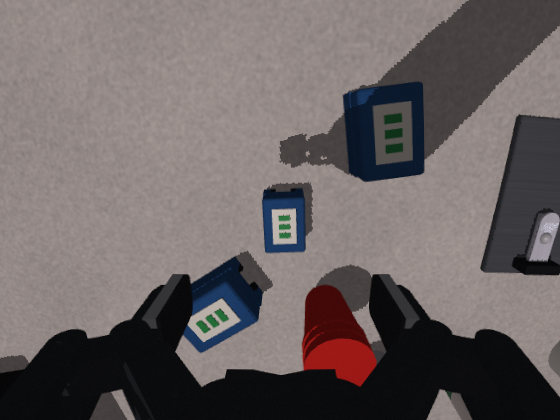

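Run:
```python
from h import *
z=np.load('w2.npz');c=cam('wrist',z['p'],z['o']);im=cv2.imread('pics/w2.png')
a=cv2.resize(im[175:265,250:320],None,fx=6,fy=6,interpolation=cv2.INTER_CUBIC)
roi=np.zeros(im.shape[:2],np.uint8);roi[175:262,255:310]=1
hsv=cv2.cvtColor(im,cv2.COLOR_BGR2HSV)
w=((hsv[...,1]<60)&(hsv[...,2]>170)&(roi>0)).astype(np.uint8)
w=cv2.morphologyEx(w,cv2.MORPH_CLOSE,np.ones((9,9)))
cn=max(cv2.findContours(w,0,1)[0],key=cv2.contourArea);rc=cv2.boxPoints(cv2.minAreaRect(cn))
P=plane(c,rc,.048);print('label',rc.tolist(),P.round(4).tolist(),P.mean(0))
b=cv2.inRange(hsv,(100,80,30),(130,255,255))*roi
b=cv2.morphologyEx(b|w*255,cv2.MORPH_CLOSE,np.ones((7,7)))
cn=max(cv2.findContours(b,0,1)[0],key=cv2.contourArea);rc=cv2.boxPoints(cv2.minAreaRect(cn))
P=plane(c,rc,.048);print('all',rc.tolist(),P.round(4).tolist(),P.mean(0))
z=np.load('w1.npz');c1=cam('wrist',z['p'],z['o']);im=cv2.imread('pics/w1.png')
b_=cv2.resize(im[145:290,255:460],None,fx=3.7,fy=3.7,interpolation=cv2.INTER_CUBIC)
cv2.imwrite('pics/c3.png',a);cv2.imwrite('pics/c4.png',b_)
```

```text
label [[271.66748046875, 210.01583862304688], [294.947998046875, 208.9072265625], [296.52490234375, 242.02261352539062], [273.244384765625, 243.1312255859375]] [[0.424, -0.361, 0.048], [0.4289, -0.3364, 0.048], [0.4666, -0.3436, 0.048], [0.4614, -0.369, 0.048]] [ 0.44521964 -0.35250965  0.048     ]
all [[261.538330078125, 189.1487579345703], [303.6248779296875, 187.74586486816406], [305.72918701171875, 250.87571716308594], [263.64263916015625, 252.2786102294922]] [[0.3992, -0.3655, 0.048], [0.4087, -0.3222, 0.048], [0.4795, -0.3361, 0.048], [0.4695, -0.3823, 0.048]] [ 0.43922942 -0.3515073   0.048     ]
```

View pics/c3.png

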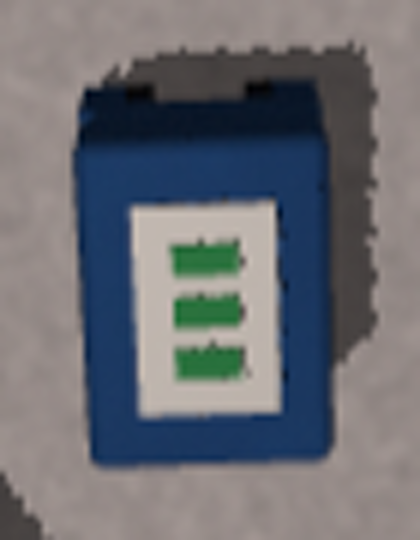

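View pics/c4.png

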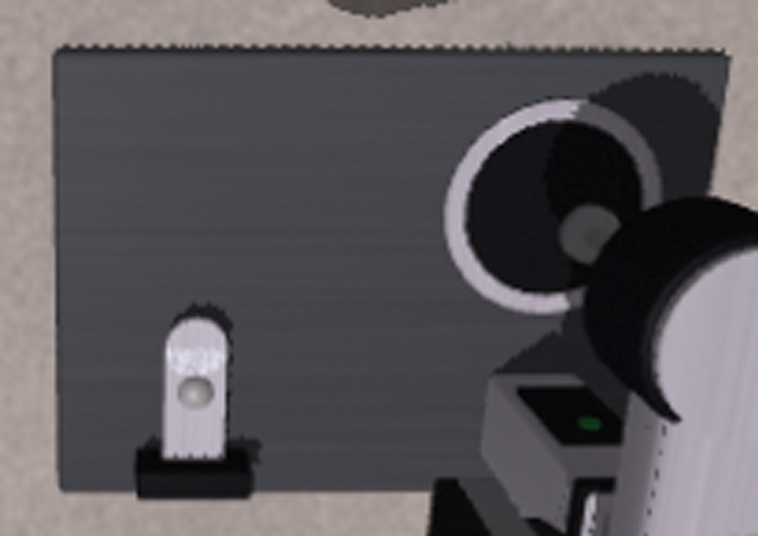

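Run:
```python
from h import *
z=np.load('w2.npz');c=cam('wrist',z['p'],z['o'])
f=lambda u,s,o:np.array(u,float)/s+o+(0.5/s-0.5)
P=plane(c,f([(80,147),(325,136),(331,462),(94,466)],6,np.array([250,175])),.048)
print('pack',P.round(4).tolist(),P.mean(0), np.degrees([np.arctan2(*(P[3]-P[0])[1::-1]),np.arctan2(*(P[2]-P[1])[1::-1]),np.arctan2(*(P[1]-P[0])[1::-1])-np.pi/2]),np.linalg.norm(P[3]-P[0]),np.linalg.norm(P[1]-P[0]))
z=np.load('w1.npz');c=cam('wrist',z['p'],z['o']);o=np.array([255,145])
D=plane(c,f([(55,48),(728,54),(62,490)],3.7,o),.012);print('deck',D.round(4).tolist())
Rr=plane(c,f([(196,318),(194,458),(163,400),(229,400),(163,450),(225,450),(195,392)],3.7,o),.0255);print('rail',Rr.round(4).tolist())
dg=lambda v:np.degrees(np.arctan2(v[1],v[0]))
print(dg(D[1]-D[0])-90,dg(D[2]-D[0]),dg(Rr[1]-Rr[0]),np.linalg.norm(Rr[1]-Rr[0]),np.linalg.norm(Rr[3]-Rr[2]))
yaw=np.radians(dg(D[1]-D[0])-90);X=np.array([np.cos(yaw),np.sin(yaw)]);Y=np.array([-X[1],X[0]])
for n,p in (('nose',Rr[0]),('stop',Rr[1]),('mid',(Rr[2]+Rr[3])/2),('mid',(Rr[4]+Rr[5])/2),('D0',D[0]),('D1',D[1]),('D2',D[2])): print(n,(p[:2]@X).round(4),(p[:2]@Y).round(4))
```

```text
pack [[0.41, -0.3669, 0.048], [0.4187, -0.3244, 0.048], [0.4801, -0.3373, 0.048], [0.4699, -0.3805, 0.048]] [ 0.44467344 -0.35228434  0.048     ] [-12.82877556 -11.93288202 -11.64800432] 0.06148977856245956 0.04339650743122018
deck [[0.3934, -0.0574, 0.012], [0.4728, 0.2068, 0.012], [0.584, -0.1131, 0.012]]
rail [[0.516, -0.033, 0.0255], [0.5786, -0.0507, 0.0255], [0.5481, -0.0563, 0.0255], [0.5563, -0.0291, 0.0255], [0.571, -0.0626, 0.0255], [0.5788, -0.0367, 0.0255], [0.5484, -0.0421, 0.0255]]
-16.720343081066943 -16.28339605533618 -15.774479406902097 0.06510305794586914 0.028377731410479917
nose 0.5037 0.1169
stop 0.5688 0.1179
mid 0.5411 0.118
mid 0.5649 0.1178
D0 0.3933 0.0582
D1 0.3933 0.3341
D2 0.5918 0.0597
```

Run:
```python
from h import *
o=ori(np.radians(-12.2)); c=[.4447,-.3523]
r.move_pose([*c,.14],o)
r.move_straight([*c,.034],v=.12)
print(r.get_t(),r.get_eef_pos(),r.get_force())
r.grasp(40); print(r.get_finger_gap(),r.get_force())
r.move_straight([*c,.15],v=.2)
print(r.get_t(),r.get_eef_pos(),r.get_force(),r.get_finger_gap())
p,o=r.get_eef_pos(),r.get_tool_rot(); np.savez('w3',p=p,o=o);cv2.imwrite('pics/w3.png',r.camera('wrist'))
```

```text
5.4333 [ 0.44501228 -0.35269556  0.03476842] [ 0.75268239 -0.36395257  0.48458229]
0.04582009582061786 [-0.9399699   0.50789436  5.47644516]
6.6167 [ 0.44439264 -0.35154495  0.14904177] [ 1.14229472 -0.20814529 -3.25196153] 0.0455029220273068
```

View pics/w3.png

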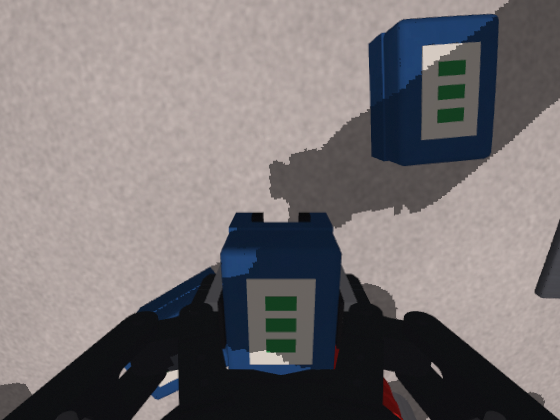

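Run:
```python
from h import *
yaw=np.radians(-16.5);X=np.array([np.cos(yaw),np.sin(yaw)]);Y=np.array([-X[1],X[0]])
P=tri(cam('scene'),(261,291),cam('side'),(348,237));print(P,P[:2]@X,P[:2]@Y)
n=np.array([.516,-.033]);s=np.array([.5786,-.0507]);print(n@X,n@Y,s@X,s@Y)
```

```text
[ 0.76445508 -0.14888367  0.11263809] 0.7752598602695063 0.07436437522806306
0.5041234895672171 0.11491086661657372 0.5691726765712254 0.11571911788787226
```

```bash
cat >> h.py <<'E'
YAW=np.radians(-16.5)
def st(x,y,yaw=None):
    yaw=YAW if yaw is None else yaw
    return np.array([np.cos(yaw)*x-np.sin(yaw)*y,np.sin(yaw)*x+np.cos(yaw)*y])
E
python3 - <<'E'
from h import *
r.move_pose([*st(.575,.115),.22],ori(YAW))
r.dwell(.1)
p,o=r.get_eef_pos(),r.get_tool_rot(); np.savez('w4',p=p,o=o);im=r.camera('wrist');cv2.imwrite('pics/w4.png',im)
print(r.get_t(),p,R.from_rotvec(o).as_matrix().round(4).tolist(),r.get_finger_gap())
cv2.imwrite('pics/c5.png',cv2.resize(im[60:300,180:380],None,fx=2.5,fy=2.5,interpolation=cv2.INTER_CUBIC))
E
```

```text
8.0917 [ 0.58345836 -0.05507717  0.2198495 ] [[-0.0005, 0.2868, 0.958], [-0.0007, 0.958, -0.2868], [-1.0, -0.0008, -0.0002]] 0.045487173999020726
```

View pics/w4.png

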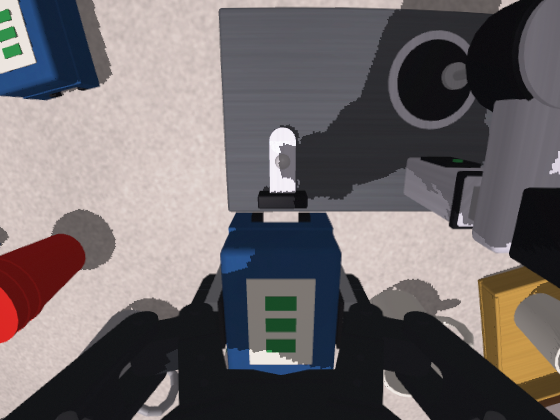

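View pics/c5.png

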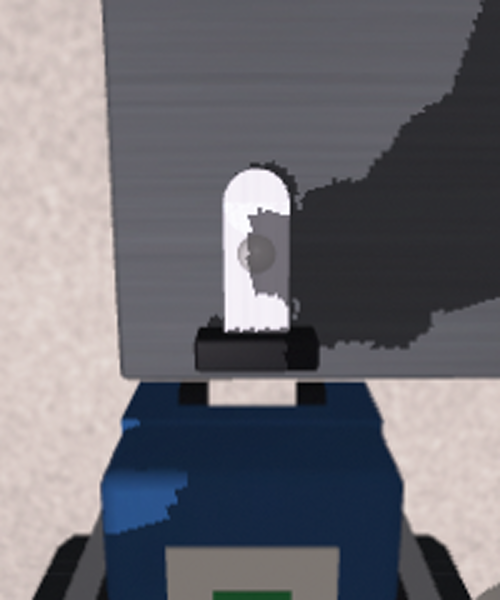

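Run:
```python
from h import *
z=np.load('w4.npz');c=cam('wrist',z['p'],z['o']);o=np.array([180,60])
f=lambda u:np.array(u,float)/2.5+o-.3
T=R.from_rotvec(z['o']).as_matrix()
def tool(u,zz): 
    P=plane(c,f(u),zz); return P,((P-z['p'])@T).round(4)
P,t=tool([(224,200),(289.5,200),(224,300),(289.5,300),(257,168),(257,330),(195,345),(318,345)],.0255);print(P.round(4).tolist(),t[:,1:].tolist())
# pack: top at z = tcp -.034+.048 ; 
zt=z['p'][2]-.0345+.048
P,t=tool([(104,480),(402,480)],zt);print(t[:,1:].tolist(),t[:,1].mean())
zb=z['p'][2]-.0345+.002
P,t=tool([(207,400),(298,400)],zb);print(t[:,1:].tolist(),t[:,1].mean())
P,t=tool([(104,0),(122,375),(123,378),(500,378)],.012);print(P.round(4).tolist())
for n,q in (('nose',np.load('w4.npz')),):pass
```

```text
[[0.5243, -0.0481, 0.0255], [0.5317, -0.0235, 0.0255], [0.5623, -0.0599, 0.0255], [0.57, -0.0344, 0.0255], [0.5164, -0.0322, 0.0255], [0.5781, -0.0506, 0.0255], [0.5768, -0.077, 0.0255], [0.5915, -0.0282, 0.0255]] [[-0.0101, -0.0586], [0.0156, -0.0586], [-0.0106, -0.0188], [0.0161, -0.0188], [0.0028, -0.0708], [0.0029, -0.0063], [-0.0228, -0.0], [0.0282, 0.0]]
[[-0.021, -0.0311], [0.0227, -0.031]] 0.0008500000000000001
[[-0.0084, -0.0285], [0.0101, -0.0285]] 0.0008500000000000001
[[0.439, -0.0706, 0.012], [0.5834, -0.1138, 0.012], [0.5848, -0.1138, 0.012], [0.6324, 0.045, 0.012]]
```

```bash
cat >> h.py <<'E'
YAW=np.radians(-16.65)
_p=np.array([.58346,-.05508]); X0,L0=_p@st(1,0),_p@st(0,1)+.0019
NOSE=X0-.0708; SEAT=NOSE+.033
E
python3 - <<'E'
from h import *
print(NOSE,SEAT,L0)
xs=NOSE-.052
r.move_pose([*st(xs,L0),.12],ori(YAW))
r.move_straight([*st(xs,L0),.052],v=.1); r.dwell(.1)
f0=r.get_force()
print(r.get_t(),r.get_eef_pos(),f0)
z=.052
while z>.043:
    z-=.001; r.move_straight([*st(xs,L0),z],v=.02); f=r.get_force()-f0
    if f[2]>4: break
print(z,r.get_eef_pos(),f,r.get_t())
r.ungrasp(); r.dwell(.1); p,o=r.get_eef_pos(),r.get_tool_rot()
im=r.camera('wrist');np.savez('w5',p=p,o=o);cv2.imwrite('pics/w5.png',im);cv2.imwrite('pics/s5.png',r.camera('side'))
print(r.get_t(),p,r.get_force())
E
```

```text
0.503978986284532 0.536978986284532 0.11630496023217664
9.7 [ 0.46684044 -0.01812173  0.05256286] [ 0.49359576 -0.12148706 -3.58168002]
0.04599999999999999 [ 0.46636707 -0.01808614  0.04651224] [-2.73253736  1.46288652 11.60676249] 11.2
11.875 [ 0.46636016 -0.01806965  0.04595904] [-0.43958918  0.13752675  0.15039783]
```

View pics/w5.png

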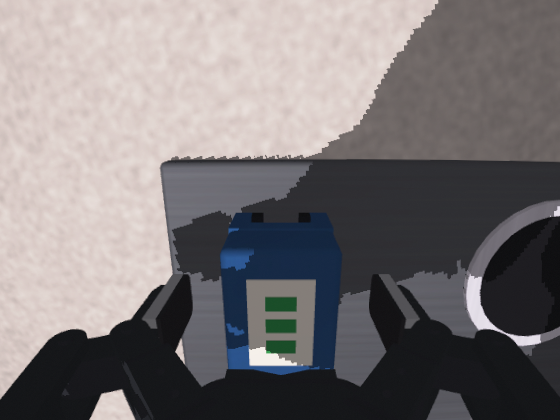

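View pics/s5.png

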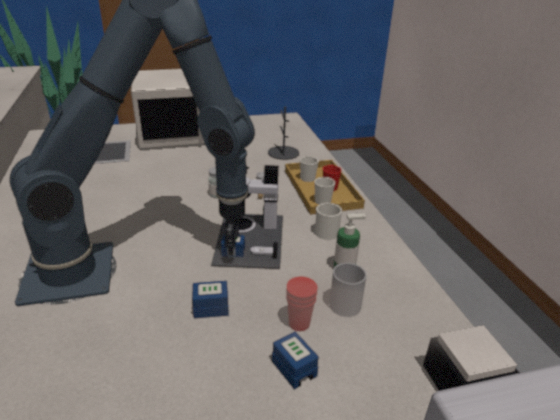

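Run:
```python
from h import *
xs=NOSE-.052; z=.0465
X,Y=st(1,0),st(0,1)
r.move_straight([*st(xs,L0),z],v=.05)
r.grasp(40); f0=r.get_force(); print(r.get_finger_gap(),f0)
for x in list(np.arange(NOSE-.036,SEAT-.004,.008)):
    r.move_straight([*st(x,L0),z],v=.05)
    f=r.get_force();p=r.get_eef_pos()
    print(round((x-SEAT)*1e3,1),'act',round((p[:2]@X-SEAT)*1e3,1),round((p[:2]@Y-L0)*1e3,1),'z',p[2].round(4),'F',round(f[:2]@X,1),round(f[:2]@Y,1),f[2].round(1),r.get_finger_gap().round(4))
    if abs(f[:2]@X)>18: print('STOP');break
print(r.get_t())
```

```text
0.04557752191453427 [-0.66194065  0.33048532  3.24085532]Traceback (most recent call last):
  File "<stdin>", line 9, in <module>
AttributeError: 'float' object has no attribute 'round'
```

Run:
```python
from h import *
z=.0465
X,Y=st(1,0),st(0,1)
for x in list(np.arange(NOSE-.028,SEAT-.004,.008)):
    r.move_straight([*st(x,L0),z],v=.05)
    f=r.get_force();p=r.get_eef_pos()
    print(round((x-SEAT)*1e3,1),'act',round((p[:2]@X-SEAT)*1e3,1),round((p[:2]@Y-L0)*1e3,1),'z',p[2].round(4),'F',round(f[:2]@X,1),round(f[:2]@Y,1),f[2].round(1),round(r.get_finger_gap(),4))
    if abs(f[:2]@X)>18: print('STOP');break
print(r.get_t())
```

```text
-61.0 act -62.7 -0.0 z 0.0466 F -6.6 0.6 12.8 0.0456
-53.0 act -54.0 -0.0 z 0.0466 F -5.6 0.2 10.3 0.046
-45.0 act -46.0 -0.0 z 0.0466 F -5.4 0.4 9.6 0.0462
-37.0 act -37.9 -0.0 z 0.0466 F -5.2 -0.0 9.8 0.0456
-29.0 act -29.7 -0.0 z 0.0466 F -4.1 0.5 8.6 0.0453
-21.0 act -21.0 -0.0 z 0.0466 F -2.2 -0.3 8.1 0.0455
-13.0 act -13.1 -0.0 z 0.0466 F -2.5 -0.1 6.8 0.0454
-5.0 act -4.8 -0.0 z 0.0466 F -0.8 0.6 6.6 0.0456
15.5083
```

Run:
```python
from h import *
im=r.camera('wrist');cv2.imwrite('pics/w6.png',im)
s=r.camera('side');cv2.imwrite('pics/s6.png',cv2.resize(s[190:290,200:300],None,fx=5,fy=5,interpolation=cv2.INTER_CUBIC))
```

```text
(no output)
```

View pics/w6.png

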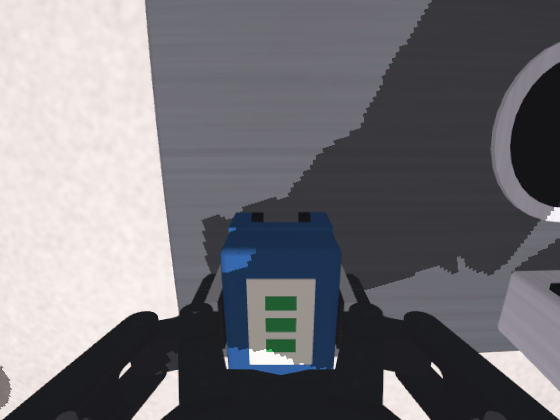

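View pics/s6.png

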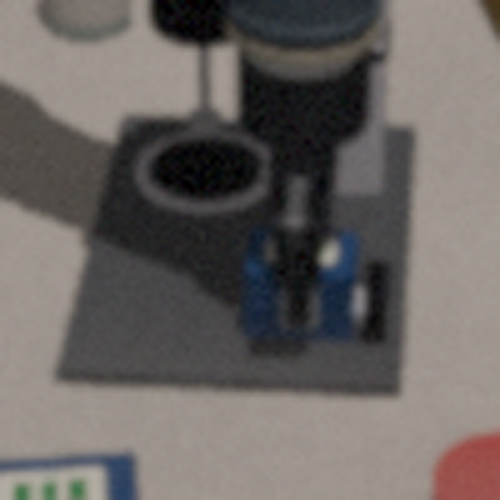

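Run:
```python
from h import *
z=.0465
X,Y=st(1,0),st(0,1)
for x in SEAT+np.array([-3,-1.5,0,1,2,3,4,5,6])*1e-3:
    r.move_straight([*st(x,L0),z],v=.03)
    f=r.get_force();p=r.get_eef_pos()
    print(round((x-SEAT)*1e3,1),'act',round((p[:2]@X-SEAT)*1e3,1),'F',round(f[:2]@X,1),round(f[:2]@Y,1),f[2].round(1),round(r.get_finger_gap(),4))
    if f[:2]@X<-16: print('STOP');break
print(r.get_t())
im=r.camera('wrist');cv2.imwrite('pics/w7.png',im)
```

```text
-3.0 act -3.8 F -5.1 0.4 10.5 0.0458
-1.5 act -2.1 F -3.8 -0.2 9.8 0.0454
0.0 act -1.0 F -6.0 0.5 12.0 0.0455
1.0 act -0.9 F -9.5 0.3 15.4 0.0459
2.0 act -0.2 F -9.9 -0.2 17.3 0.0456
3.0 act -0.1 F -13.3 -0.2 20.9 0.0456
4.0 act 0.2 F -16.2 0.5 22.7 0.0456
STOP
17.3583
```

View pics/w7.png

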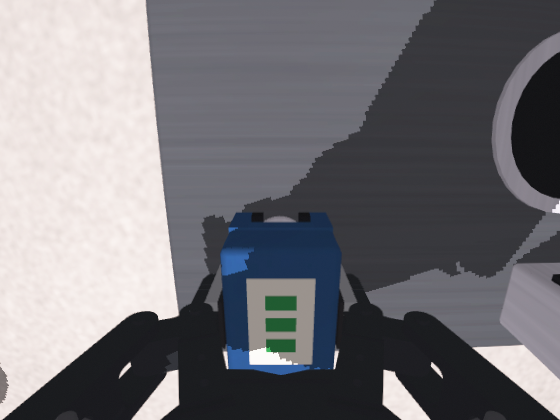

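Run:
```python
from h import *
z=.0465
X,Y=st(1,0),st(0,1)
for dx in (6,2,-.5,-1.5):
    r.move_straight([*st(SEAT+dx*1e-3,L0),z],v=.03)
    f=r.get_force();p=r.get_eef_pos()
    print(dx,'act',round((p[:2]@X-SEAT)*1e3,1),'F',round(f[:2]@X,1),f[2].round(1))
    if f[:2]@X>3.: break
r.move_straight([*st(SEAT,L0),z],v=.03)
r.ungrasp(); print(r.get_force(),r.get_t())
p,o=r.get_eef_pos(),r.get_tool_rot();np.savez('w8',p=p,o=o)
cv2.imwrite('pics/w8.png',r.camera('wrist'))
r.move_straight([*st(SEAT,L0),.16],v=.2)
r.move_pose([*st(SEAT+.0,L0+.08),.36],ori(YAW)); r.dwell(.1)
p,o=r.get_eef_pos(),r.get_tool_rot();np.savez('w9',p=p,o=o)
cv2.imwrite('pics/w9.png',r.camera('wrist'))
print(r.get_t(),p,r.get_force())
for n in('scene','side'): cv2.imwrite(f'pics/{n}9.png',r.camera(n))
```

```text
6 act 0.3 F -23.7 31.5
2 act 0.1 F -9.9 15.4
-0.5 act -0.7 F -3.3 9.4
-1.5 act -0.7 F 0.6 3.8
[-0.0777815   0.10870395  0.15780585] 19.1667
20.95 [0.56998973 0.03371006 0.35795626] [ 0.1480581   1.51933408 -0.33796584]
```

View pics/w9.png

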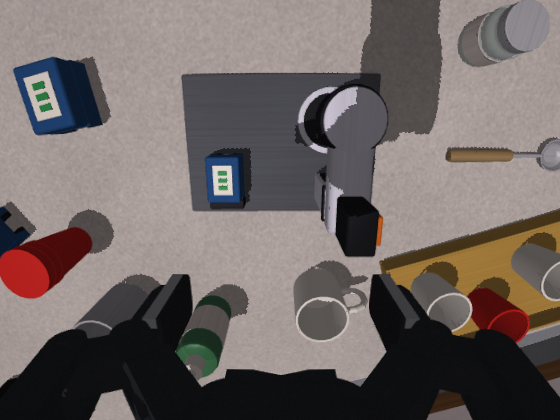

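View pics/side9.png

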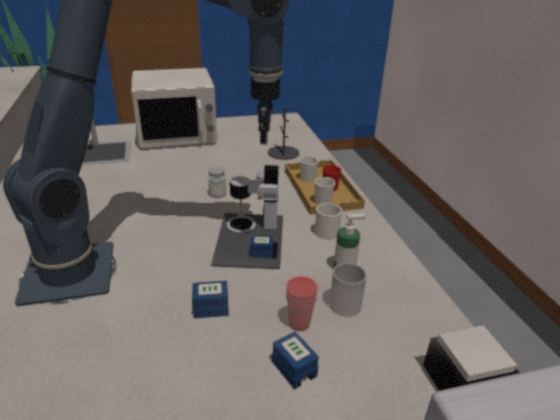

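View pics/scene9.png

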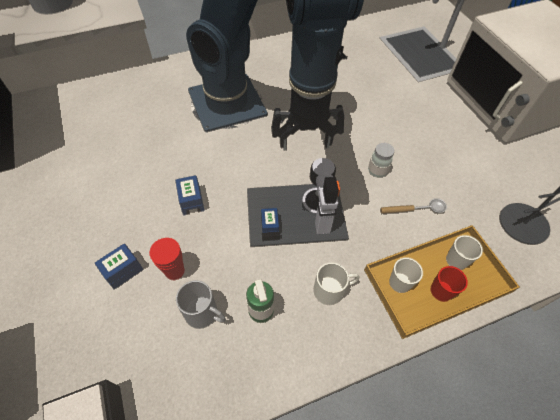

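Run:
```python
from h import *
z=np.load('w9.npz');c=cam('wrist',z['p'],z['o']);im=cv2.imread('pics/w9.png')
g=st(SEAT+.017,L0+.15);print('grip pred',g, 'tri',.6076,.0944)
X,Y=st(1,0),st(0,1)
C=[[*(g+X*a+Y*b),.225] for a in(-.022,.022) for b in(-.014,.014)]+[[*(g+X*a+Y*b),.17] for a in(-.022,.022) for b in(-.014,.014)]
pt=proj(c,C);print(pt.round(1).tolist())
k=[[*(st(SEAT+a,L0+b)),.060] for a in(-.032,.032) for b in(-.023,.023)];pk=proj(c,k)
big=cv2.resize(im,None,fx=4,fy=4,interpolation=cv2.INTER_CUBIC)
for q in list(pt[:4])+list(pk): cv2.circle(big,tuple(int(v) for v in q*4+1.5),3,(0,255,255),-1)
for q in pt[4:]: cv2.circle(big,tuple(int(v) for v in q*4+1.5),3,(255,0,255),-1)
cv2.imwrite('pics/c9.png',big[560:1060,780:1560])
```

```text
grip pred [0.60705516 0.09641098] tri 0.6076 0.0944
[[346.9, 210.4], [379.8, 210.4], [343.8, 258.1], [375.0, 257.9], [335.9, 195.4], [363.3, 195.4], [333.7, 236.1], [360.1, 236.0]]
```

View pics/c9.png

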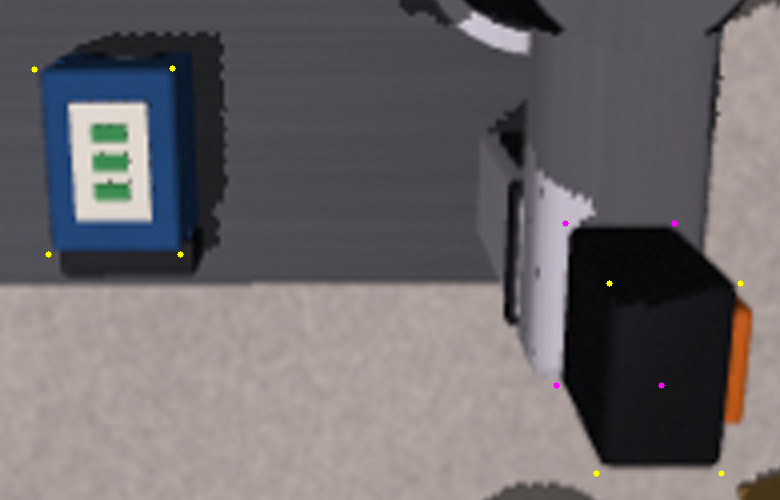

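View pics/w8.png

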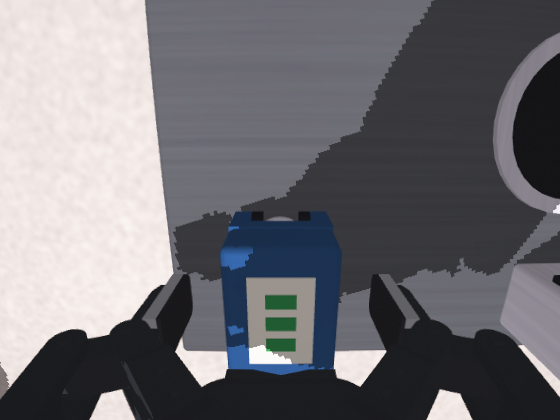

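Run:
```python
from h import *
g=st(SEAT+.0175,L0+.15); o=ori(YAW)
r.move_pose([*g,.30],o)
print(r.get_q().round(2)); 
r.move_straight([*g,.209],v=.12); f=r.get_force(); print(r.get_t(),r.get_eef_pos(),f)
p,oo=r.get_eef_pos(),r.get_tool_rot()
cv2.imwrite('pics/w10.png',r.camera('wrist'))
r.grasp(60); r.dwell(.2); print(r.get_finger_gap(),r.get_force(),r.get_eef_pos(),r.get_t())
cv2.imwrite('pics/w11.png',r.camera('wrist'))
```

```text
[-0.69  0.56  0.78  1.56 -0.41  1.2   1.44]
22.425 [0.60800837 0.09597169 0.20989927] [-0.69346088 -0.24049163  0.38151976]
0.02784432387748271 [-2.11848504 -0.49923612  5.9855458 ] [0.60756604 0.09598364 0.20959735] 23.2333
```

View pics/w10.png

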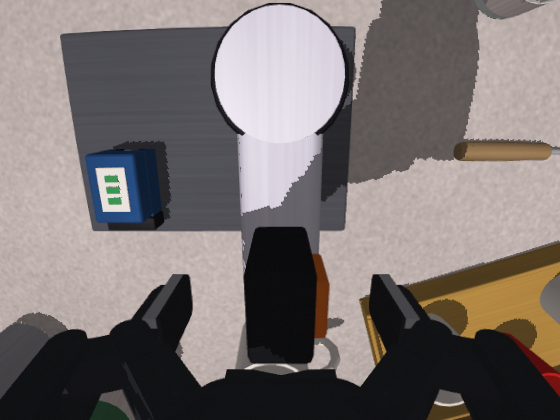

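View pics/w11.png

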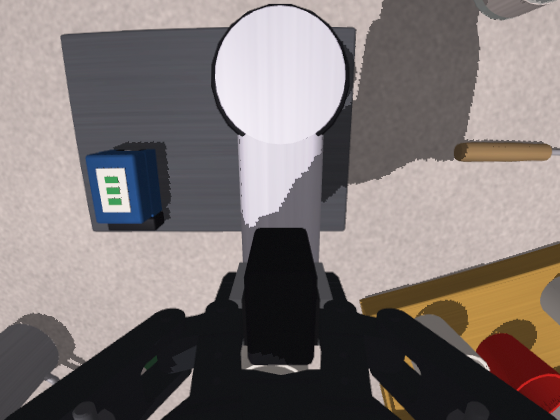

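Gap is 27.8 mm, so the button is flush. The pack at (112,187) still sits against its stop. Next I raise the mast.

Run:
```python
from h import *
p0=r.get_eef_pos(); g=st(SEAT+.0175,L0+.15)
for h in list(np.arange(.01,.0851,.0125))+[.088,.090,.092,.094,.096]:
    r.move_straight([*g,.2096+h],v=.06)
    f=r.get_force();p=r.get_eef_pos();print(round(h,4),(p-p0).round(4),f.round(1),round(r.get_finger_gap(),4))
    if f[2]<-22 : print('stop');break
r.dwell(.3)
print(r.get_t(),r.get_eef_pos()-p0,r.get_force())
cv2.imwrite('pics/w12.png',r.camera('wrist'))
for n in('scene','side'): cv2.imwrite(f'pics/{n}12.png',r.camera(n))
s=cv2.imread('pics/side12.png');cv2.imwrite('pics/c12.png',cv2.resize(s[110:280,190:310],None,fx=3.5,fy=3.5,interpolation=cv2.INTER_CUBIC))
```

```text
0.01 [0.   0.   0.01] [ 0.4 -2.7 -3.9] 0.0275
0.0225 [-0.      0.      0.0224] [ 1.6 -3.  -4.7] 0.0274
0.035 [0.     0.     0.0349] [ 1.5 -3.5 -4.2] 0.0277
0.0475 [-0.      0.      0.0472] [ 1.4 -4.  -5.4] 0.0273
0.06 [-0.0001  0.0001  0.0597] [ 3.2 -5.1 -4.5] 0.0276
0.0725 [-0.      0.0001  0.0721] [ 2.4 -5.4 -5.1] 0.0279
0.085 [-0.      0.0001  0.0845] [ 1.7 -5.4 -4.9] 0.0273
0.088 [-0.      0.0001  0.0873] [ 2.3 -5.1 -4.3] 0.0271
0.09 [-0.      0.0001  0.0893] [ 2.4 -5.7 -3.9] 0.027
0.092 [-0.0001  0.0001  0.0901] [  5.4  -5.3 -12.9] 0.0272
0.094 [-0.0001  0.0001  0.0903] [ 10.   -6.8 -30.2] 0.0272
stop
27.0583 [-0.0001126   0.00013049  0.09024629] [ 11.91057841  -7.42829732 -30.3387181 ]
```

View pics/c12.png

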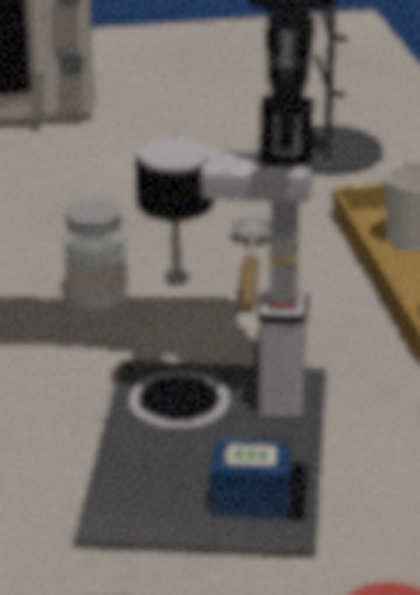

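View pics/w12.png

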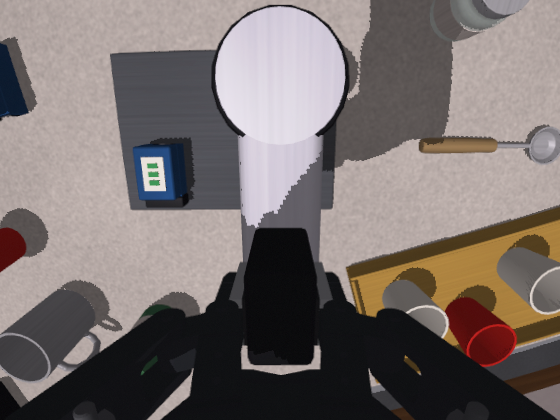

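View pics/scene12.png

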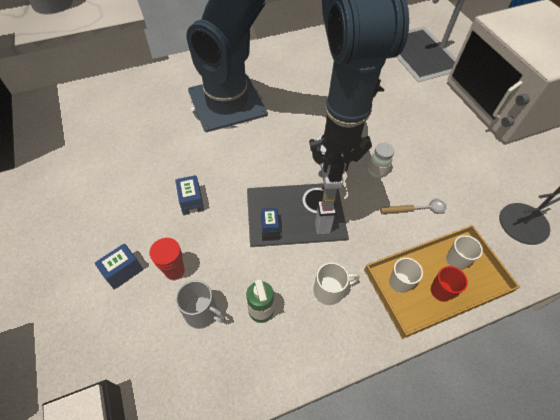

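Run:
```python
from h import *
g=st(SEAT+.0175,L0+.15)
r.move_straight([*g,.2096+.0925],v=.03); r.dwell(.5)
print(r.get_t(),r.get_eef_pos()[2]-.2096,r.get_force(),r.get_finger_gap())
r.finish_job()
```

```text
27.9583 0.0901785824316732 [  7.00483695  -6.58373768 -17.8436959 ] 0.02734056947644367
the job is handed in; nothing more can be done
```

The job is done and handed in at 28 s of the 59 s allowed: the pack is on the rail, and the arm is still holding the frother head at the top stop with the button squeezed.

- **Pack:** I picked the smallest of the three blue packs (scene pixel 153,229), stood it flat on the deck and slid it along the rail. At the home position it met a hard stop, with about 24 N of push and only 0.1 mm of further movement. I then let go of it, and later views show it still against the black stop.
- **Mast:** The grip closed to 27–28 mm, so the button was flush. The head rose 90.2 mm to the hard end, and both the yellow and red rings are visible. I eased the upward pull from 30 N to about 18 N before handing in, and the height held.
- **Other things:** the final pictures show the other objects where they were.

**Less certain:** I did not see a distinct detent click in the force readings, and my backward pull only reached about 0.6 N. The detent is therefore inferred from the hard stop and the position. One picture also suggested the pack might sit 0.5–0.9 mm short of home, but that is within the camera error.

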